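Stir the cedar beads under the light bar

ROBOT

A 6-joint arm with a two-finger parallel gripper is mounted at the origin on a cart in front of the work surface, level with it; the furniture and walls round the work are solid. World frame = base frame: x ahead of the robot, y to its left, z up, the work surface at z = 0. Lengths are in mm, angles in rad, forces in N, time in s.
With the tool pointing down it reaches from about 350 to 975 mm from the base axis. Payload 7.1 kg.
Tool frame: the origin (TCP) lies at the very end of the fingers, on their centre line; the grasp point (between the pads) lies 19 mm behind it; z points along the fingers, y is the line along which they close (so a half turn about z gives the same grasp; the last joint's range is limited). The gripper opens to 88 mm and grips with 3 to 60 N. Pads are 20 mm wide; open, the fingers measure 115 mm over their backs; the gripper's body (75 mm by 178 mm) begins 61 mm behind the grasp point.
Start: joints at [1.125, 0.423, 1.63, -0, 1.089, -0.019], TCP at [258.693, 568.931, 222.675] pointing down, gripper open.
Joint ranges: [-3, 3], [-0.9, 2.11], [0.09, 2.58], [-1.31, 4.45], [0.11, 2.69], [-2.54, 2.54]. Speed limits (rad/s): [2.39, 2.39, 3.01, 3.14, 3.14, 3.14].

INTERFACE

Orientations are given as a rotation vector (axis times angle).
In Python, from workcell import sensors, imaging, close_job gives the robot as it stands. The module is installed in compiled form; this text tells all that it offers.
- The arm moves only by the tool servo_tool, never from a script. Its argument "steps" is a list of rows, each a list of 3 entries, a list of its own where there are three numbers: the shift along the world's x, y, z in m, then the turn, a rotation vector about the world's x, y, z in degrees, then the opening, from -1 (shut) to 1 (fully open). A call has exactly 8 rows; each row shifts and turns the commanded pose from where the row before left it; what a row does not reach is not made up. A row lasts 1/12 s, in which the tool goes at most 41.7 mm and 7.16 degrees, less where a joint would pass 70% of its speed; a pose out of reach is approached as far as the arm can. A call is refused whole if a number of a shift passes 0.0417 or a number of a turn 7.16, either way. A call with a gripper value outside its range is refused whole. The fingers move at their own pace and stop on an object; the grip force is fixed at half the most. Time passes only in rows, so rows that do not move let the fingers close, or fill a call up. It gives the time, the measured TCP pose, the force, the opening and the grip force at its end, in the units of the state.
- sensors.get_obs(): the state, without advancing time (a new reading comes with each control period).
- imaging.get_image(name): name is "side" or "top" or "wrist"; returns a dict with "color" (420x560x3 uint8, blue, green, red), "range_z" (420x560 float32, mm along the optical axis (not along the pixel's ray), 0 where there is no reading), "vertical_fov" (degrees; the focal length in pixels is half the picture's height over the tangent of half this angle, whatever the lens; pixels are square), "cx", "cy" (the principal point, pixels), "k1" (the pictures are not rectified: a ray, as slopes to the right and down, at radius r is drawn at 1 + k1 r^2 times it, then the intrinsics apply), "rvec" (rotation vector, rad) and "tvec" (3), from world to camera coordinates, as OpenCV has them; the wrist camera has in their place "tool_from_camera" (4x4, takes a point from camera to tool coordinates, whose origin is the TCP and whose axes are the flange's). Camera axes: x right, y down, z forward; pixel columns grow to the right and rows downward; lengths in mm; the calibration is good to about 2 mm. A picture is of the moment at which its call begins: read the wrist's pose just before it.
- close_job(): hands the job in; it is judged then, once.
The state is a dict: "t": time; "qpos": joint angles; "qvel": joint speeds; "joint_torque": joint torques, N m; "ee_pos": TCP position; "orientation": TCP orientation; "ft_force": force on the tool from outside, world axes, zero at the start; "moment": the same for the moment, N m; "width": finger opening in mm; "grasp_force": force on a finger pad.
Only numpy, scipy, OpenCV 4.12 (cv2) and the standard library are available. Lean on these libraries where they do the work, as an engineer would, in place of code of your own. Each camera call takes 0.05 s, during which the arm holds its last target. There are 200 camera calls.

TASK

Take the wooden stirring stick from its leaning rest and, with its foot down among the cedar beads in the white bowl under the light bar, stir two full wide rounds, clockwise seen from above, beginning and ending at the side of the bowl away from you, so that most of the beads end up lying somewhere else. Stir gently: no bead may leave the bowl, the bowl must stay where it is, and the light bar must not be bumped. Then lay the stick back in the trough of its rest, foot on the stop as before, and leave the things round about alone.

Things in the scene. Friction and masses are not known exactly. Their poses are not given: they have to be found in the camera images.
- stick_grip (a point): Middle of the stirring stick's handle, on its axis, 195 mm from its foot: the place to grip. Stick: light wooden rod 12 mm in diameter with a round foot, 220 mm long in all, about 50 g; its upper 60 mm (160 to 220 mm from the foot) is a dark handle with flat sides, 16 mm across (x) by 20 mm (y). z runs along the stick from foot to handle end; in the rest x is level.
- stick_tip (a point): Foot of the stirring stick: the very end of the rod on its axis. Same axes as stick_grip.
- rest_foot (a point): Where the stick's foot stands on the stop of the fixed wooden rest, 32 mm above the worktop. Frame: z vertical, x away from the robot, y to its left. The stick in the rest leans to the left at 29 degrees from vertical: from foot to handle it runs along (0, 0.479, 0.878) of this frame.
- rest_top (a point): Point 195 mm up from rest_foot along the leaning stick, where the middle of the handle lies when the stick is home. The trough ends 65 mm below it (along the stick), so the handle stands free. Same axes as rest_foot.
- bowl: White ceramic bowl, about 1.2 kg, loose on the light bar's board. Origin: centre of its underside; z up, x to the far side (away from the robot), y left. 144 mm across, 46 mm high; inner floor flat, 6 mm above the origin, glazed, inner radius 52 mm there, 54 mm at 28 mm, 67 mm at the rim. A wide round: the stick's foot 28 to 36 mm from the bowl's middle, its end 4 to 15 mm above the inner floor.
- bar_mid (a point): Middle of the underside of the fixed light bar, 302 mm above the worktop. The bar is 280 mm long (along x, away from the robot), 56 mm wide (28 mm either way along y, to the left), 24 mm high. It crosses over the left half of the bowl: an upright gripper over the bowl runs into it, so lean the stick in from the left, its handle end to the left, gripper tilted about 30 degrees.
- bead0_center (a point): Centre of a barrel-shaped cedar bead, 22 mm in diameter and 19 mm high, 18 g, waxed and slippery, in the bowl; it starts standing on the inner floor. One of five alike; the stir starts with the middle of the bowl (radius about 15 mm) free of beads.
- bead1_center (a point): Centre of a barrel-shaped cedar bead, 22 mm in diameter and 19 mm high, 18 g, waxed and slippery, in the bowl; it starts standing on the inner floor. One of five alike; the stir starts with the middle of the bowl (radius about 15 mm) free of beads.
- bead2_center (a point): Centre of a barrel-shaped cedar bead, 22 mm in diameter and 19 mm high, 18 g, waxed and slippery, in the bowl; it starts standing on the inner floor. One of five alike; the stir starts with the middle of the bowl (radius about 15 mm) free of beads.
- bead3_center (a point): Centre of a barrel-shaped cedar bead, 22 mm in diameter and 19 mm high, 18 g, waxed and slippery, in the bowl; it starts standing on the inner floor. One of five alike; the stir starts with the middle of the bowl (radius about 15 mm) free of beads.
- bead4_center (a point): Centre of a barrel-shaped cedar bead, 22 mm in diameter and 19 mm high, 18 g, waxed and slippery, in the bowl; it starts standing on the inner floor. One of five alike; the stir starts with the middle of the bowl (radius about 15 mm) free of beads.
- rest: The fixed wooden rest; origin on the worktop, axes as rest_foot, which lies at y = -30 mm. Base 84 x 125 mm. An open V trough (two boards at right angles, 130 mm long, from the stop up) carries the stick from beneath. It is open on its upper, right side: the stick comes out by moving at right angles to itself, along (0, -0.878, 0.479) of this frame, and is laid back the opposite way.
- egg_stand: Bystander: speckled egg on a turned wooden stand, 47 mm across, 80 mm high; origin at the centre of its underside.
- vial: Bystander: small glass jar with a lid, 44 mm across, 109 mm high; origin at the centre of its underside.
- loupe: Bystander: black stand loupe, 45 mm across, 36 mm high; origin at the centre of its underside.
- ink_pad: Bystander: flat tin ink pad, 57 x 89 x 13 mm; origin at the centre of its underside.
- station: Plywood board (280 x 180 x 8 mm, fixed) that carries the light bar and the bowl. Origin: centre of its underside; x away from the robot. Two upright posts of 14 mm, 115 mm either side (along x) of bar_mid, carry the bar; their flanges have a radius of 17 mm.

How it is judged (in metres and radians):
On the way, in this order (a step that is already met when the one before it is completed fails the run):
1. the stick is lifted clear of its rest (distance between stick_tip and rest_foot above 0.04 m and distance between stick_grip and rest_top above 0.04 m), for 0.1 s.
2. round 1: the stick's foot is down among the beads, on the far side of the bowl's middle (z of stick_tip in the frame of bowl below 0.032 m and x of stick_tip in the frame of bowl above 0.014 m and y of stick_tip in the frame of bowl between -0.014 and 0.014 m).
3. round 1: the stick's foot is down among the beads, on the right side of the bowl's middle (z of stick_tip in the frame of bowl below 0.032 m and y of stick_tip in the frame of bowl below -0.014 m and x of stick_tip in the frame of bowl between -0.014 and 0.014 m).
4. round 1: the stick's foot is down among the beads, on the near side of the bowl's middle (z of stick_tip in the frame of bowl below 0.032 m and x of stick_tip in the frame of bowl below -0.014 m and y of stick_tip in the frame of bowl between -0.014 and 0.014 m).
5. round 1: the stick's foot is down among the beads, on the left side of the bowl's middle (z of stick_tip in the frame of bowl below 0.032 m and y of stick_tip in the frame of bowl above 0.014 m and x of stick_tip in the frame of bowl between -0.014 and 0.014 m).
6. round 2: the stick's foot is down among the beads, on the far side of the bowl's middle (all of step 2).
7. round 2: the stick's foot is down among the beads, on the right side of the bowl's middle (all of step 3).
8. round 2: the stick's foot is down among the beads, on the near side of the bowl's middle (all of step 4).
9. round 2: the stick's foot is down among the beads, on the left side of the bowl's middle (all of step 5).
10. the second round is closed at the far side (all of step 6).
At the end, for the whole second after the job is handed in: The stick lies at rest in the trough of its rest, its foot within 15 mm of the stop point and its handle within 20 mm of its home point; all five beads are in the bowl, at least three of them more than 15 mm from where they lay at the start; the bowl stands upright within 30 mm of where it stood (distance between stick_tip and rest_foot below 0.015 m and distance between stick_grip and rest_top below 0.02 m and linear speed of stick below 0.02 m/s and horizontal distance between each of bead0_center, bead1_center, bead2_center, bead3_center, bead4_center and bowl below 0.075 m and z of each of bead0_center, bead1_center, bead2_center, bead3_center, bead4_center in the frame of bowl below 0.05 m and (distance of each of bead0_center, bead1_center, bead2_center from where it was at the start of the episode above 0.015 m or distance of each of bead0_center, bead1_center, bead3_center from where it was at the start of the episode above 0.015 m or distance of each of bead0_center, bead1_center, bead4_center from where it was at the start of the episode above 0.015 m or distance of each of bead0_center, bead2_center, bead3_center from where it was at the start of the episode above 0.015 m or distance of each of bead0_center, bead2_center, bead4_center from where it was at the start of the episode above 0.015 m or distance of each of bead0_center, bead3_center, bead4_center from where it was at the start of the episode above 0.015 m or distance of each of bead1_center, bead2_center, bead3_center from where it was at the start of the episode above 0.015 m or distance of each of bead1_center, bead2_center, bead4_center from where it was at the start of the episode above 0.015 m or distance of each of bead1_center, bead3_center, bead4_center from where it was at the start of the episode above 0.015 m or distance of each of bead2_center, bead3_center, bead4_center from where it was at the start of the episode above 0.015 m) and distance of bowl from where it was at the start of the episode below 0.03 m and angle between bowl's own z axis and vertical below 0.1 rad); the robot touches nothing.
It fails at once if a bead leaves the bowl (horizontal distance between any of bead0_center, bead1_center, bead2_center, bead3_center, bead4_center and bowl above 0.085 m).
It fails at once if the bowl is pushed more than 30 mm or tipped (distance of bowl from where it was at the start of the episode above 0.03 m or angle between bowl's own z axis and vertical above 0.2 rad).
It fails at once if the stick is pressed or banged against the bowl with more than 20 N (contact force between stick and bowl above 20 N).
It fails at once if the robot or the stick bumps the light bar, its posts or its board with more than 5 N (contact force between any of the arm, the fingers, stick and station above 5 N).
It fails at once if a bystander is shifted more than 20 mm or tipped over (distance of any of egg_stand, vial, loupe, ink_pad from where it was at the start of the episode above 0.02 m or angle between any of egg_stand, vial, loupe, ink_pad's own z axis and vertical above 0.3 rad).
It also fails if it takes over 72 s, if anything falls off the work surface, if the arm or the gripper's body presses on something with over 40 N, if the wrist force passes 120 N, or if a joint passes its speed limit or range.

## Working session

There is one attempt and no reset: what is moved stays moved. The work goes in short steps, Python scripts to look and compute and a tool call to move; the robot and the scene stay as the last step left them, time stands still between calls to the robot, and variables do not carry over. Pictures are saved under pics/ and viewed, at most 10 in all, crops included, and the job is handed in when it is done.

Besides the shell and the picture viewer there is one more tool, called after "Emit:" by a JSON object that holds its "op" and its "data". servo_tool: Moves the arm, as the interface text tells. Its arguments: {"type":"object","properties":{"steps":{"type":"array"}},"required":["steps"]}

```bash
mkdir -p pics
cat > h.py <<'E'
import numpy as np, cv2
from workcell import sensors, imaging
from scipy.spatial.transform import Rotation as R
def grab(n):
    o=sensors.get_obs(); im=imaging.get_image(n); h=im["color"].shape[0]
    f=h/2/np.tan(np.radians(im["vertical_fov"])/2)
    if n=="wrist":
        T=np.eye(4);T[:3,:3]=R.from_rotvec(o["orientation"]).as_matrix();T[:3,3]=o["ee_pos"]
        T=T@np.array(im["tool_from_camera"])
    else:
        W=np.eye(4);W[:3,:3]=R.from_rotvec(np.ravel(im["rvec"])).as_matrix();W[:3,3]=np.ravel(im["tvec"]);T=np.linalg.inv(W)
    im["T"]=T;im["f"]=f;return im
def rays(im,uv):
    uv=np.atleast_2d(uv).astype(float)
    d=(uv-[im["cx"],im["cy"]])/im["f"]; s=d.copy()
    for _ in range(20): s=d/(1+im["k1"]*(s**2).sum(1,keepdims=True))
    c=np.c_[s,np.ones(len(s))]
    return im["T"][:3,3], c@im["T"][:3,:3].T   # origin, dirs with unit optical depth
def plane(im,uv,z):
    o,d=rays(im,uv); return o+d*((z-o[2])/d[:,2])[:,None]
def cloud(im):
    h,w=im["range_z"].shape; v,u=np.mgrid[:h,:w]
    o,d=rays(im,np.c_[u.ravel(),v.ravel()]); P=o+d*im["range_z"].reshape(-1,1)
    P=P.reshape(h,w,3); P[im["range_z"]==0]=np.nan; return P
E
python3 - <<'E'
from h import *
import pickle
for n in ["side","top","wrist"]:
    im=grab(n); pickle.dump(im,open(n+".pkl","wb")); cv2.imwrite(f"pics/{n}0.png",im["color"])
    print(n,im["T"].round(2).tolist(),im["f"],im["k1"])
print(sensors.get_obs())
E
```

```text
side [[-0.33, -0.61, 0.73, -543.68], [-0.95, 0.21, -0.25, 385.16], [-0.01, -0.77, -0.64, 1192.29], [0.0, 0.0, 0.0, 1.0]] 487.4411620380615 -0.0375386329246284
top [[-0.33, -0.82, 0.47, 105.02], [-0.94, 0.29, -0.16, 184.1], [0.0, -0.5, -0.87, 1054.28], [0.0, 0.0, 0.0, 1.0]] 399.33242671517735 -0.07769788561207377
wrist [[0.41, 0.87, 0.27, 184.95], [0.91, -0.4, -0.12, 602.32], [-0.0, 0.29, -0.96, 383.51], [0.0, 0.0, 0.0, 1.0]] 374.6125615349752 -0.020379620578112514
{'t': 0.15, 'qpos': array([ 1.12496059e+00,  4.23692817e-01,  1.63045875e+00,  1.91572319e-05,
        1.08863803e+00, -1.90097421e-02]), 'qvel': array([-0.00069839, -0.0023862 , -0.00350127,  0.00149954, -0.00211278,
        0.00030313]), 'joint_torque': array([ 7.96166205e-04, -5.44978094e+01, -2.73920828e+01,  6.43688045e-02,
        2.03046139e-02, -7.24471329e-05]), 'ee_pos': array([258.53670811, 568.56050842, 222.08498988]), 'orientation': array([-6.65330593e-01, -3.07003263e+00,  1.82328450e-03]), 'ft_force': array([ 0.25596933,  0.02612943, -0.61582737]), 'moment': array([ 0.03429139,  0.02672339, -0.0316443 ]), 'grasp_force': 0.0, 'width': 87.84216301866876}
```

View pics/side0.png

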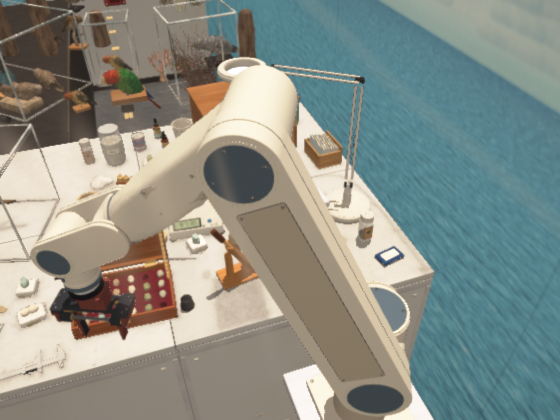

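View pics/top0.png

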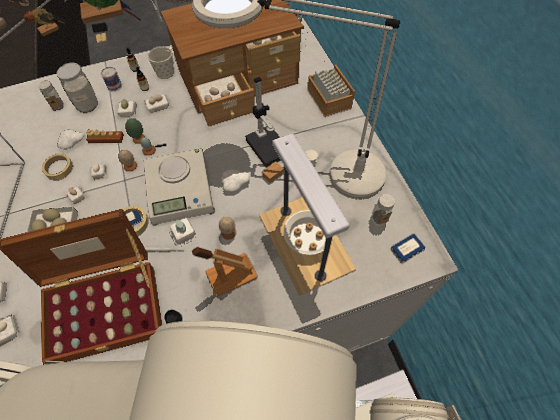

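The side view is mostly blocked by the arm. It shows the rest at about (235,265). In the top view the stick handle is at (205,252), the bowl with its 5 beads at (305,238), the bar runs (285,142)-(338,228), the egg is at (227,228), the vial at (385,207), the ink pad at (408,248) and the loupe at (173,317).

Run:
```python
from h import *
import pickle
im=pickle.load(open("top.pkl","rb")); P=cloud(im); c=im["color"]
cv2.imwrite("pics/top_crop.png",cv2.resize(c[180:300,170:350],None,fx=4.4,fy=4.4,interpolation=cv2.INTER_CUBIC))
b,g,r=[c[...,i].astype(int) for i in range(3)]
hsv=cv2.cvtColor(c,cv2.COLOR_BGR2HSV)
def win(u0,u1,v0,v1):
    m=np.zeros(c.shape[:2],bool); m[v0:v1,u0:u1]=1; return m
# bar top: z 315..340
m=(P[...,2]>310)&(P[...,2]<345)&win(265,360,125,245)
q=P[m]; rc=cv2.minAreaRect(q[:,:2].astype(np.float32)); print("bar",len(q),q[:,2].mean(),rc, cv2.boxPoints(rc).round(0).tolist())
# bowl rim
m=win(275,345,200,275)&(P[...,2]>46)&(P[...,2]<62)&(hsv[...,1]<50)
q=P[m]; print("rim",len(q),q.mean(0),q.min(0),q.max(0))
# beads
m=win(280,330,215,260)&(hsv[...,1]>90)&(P[...,2]<45)
n,l,s,ce=cv2.connectedComponentsWithStats(m.astype(np.uint8))
for i in range(1,n):
    if s[i,4]>8: print("bead",ce[i].round(1),s[i,4],P[l==i].mean(0).round(0),plane(im,ce[i],30).round(0))
# rest
m=win(190,265,240,300)&(P[...,2]>15)
q=P[m]; print("rest",len(q))
for z in range(15,260,15):
    k=q[(q[:,2]>=z)&(q[:,2]<z+15)]
    if len(k): print(z,len(k),k.min(0).round(0),k.max(0).round(0),k.mean(0).round(0))
for n,w in dict(egg=(215,240,212,242),vial=(372,398,192,224),pad=(390,426,233,262),loupe=(162,184,305,324)).items():
    k=P[win(*w)&(P[...,2]>8)]; print(n,k.min(0).round(0),k.max(0).round(0))
```

```text
bar 2735 323.29810620594304 ((566.783447265625, -43.332462310791016), (279.0598449707031, 57.676544189453125), 5.229444980621338) [[425.0, -27.0], [430.0, -85.0], [708.0, -59.0], [703.0, -2.0]]
rim 219 [584.08620537 -33.66404564  50.68946135] [ 446.42004881 -117.74201022   46.0626531 ] [681.92378836   7.65944843  61.85574707]
bead [291.3 245.8] 511 [567.  -9.   6.] [[556.  -5.  30.]]
bead [309.  225.8] 40 [600. -76.  29.] [[599. -75.  30.]]
bead [297.4 231.1] 38 [595. -37.  29.] [[594. -37.  30.]]
bead [319.3 234.1] 39 [565. -94.  29.] [[564. -94.  30.]]
bead [298.4 242.3] 41 [560. -28.  28.] [[560. -28.  30.]]
bead [312.7 246. ] 40 [536. -62.  29.] [[535. -62.  30.]]
bead [328.4 255.2] 21 [503. -99.   6.] [[494. -93.  30.]]
rest 894
15 75 [502. 124.  15.] [555. 237.  30.] [529. 162.  22.]
30 134 [521. 117.  30.] [568. 215.  45.] [543. 139.  37.]
45 62 [520. 137.  46.] [565. 214.  60.] [539. 161.  53.]
60 58 [520. 147.  60.] [562. 216.  74.] [538. 172.  68.]
75 62 [520. 152.  75.] [563. 213.  90.] [537. 173.  83.]
90 104 [519. 159.  90.] [561. 215. 105.] [536. 191.  99.]
105 61 [517. 168. 105.] [561. 212. 120.] [539. 182. 112.]
120 47 [516. 175. 120.] [560. 199. 135.] [540. 187. 127.]
135 85 [514. 184. 135.] [559. 209. 149.] [536. 197. 143.]
150 18 [520. 192. 151.] [539. 213. 163.] [533. 204. 158.]
165 21 [526. 206. 166.] [537. 227. 180.] [530. 215. 173.]
180 42 [525. 210. 181.] [543. 235. 195.] [530. 220. 187.]
195 42 [524. 218. 195.] [539. 243. 210.] [529. 228. 202.]
210 71 [523. 227. 210.] [540. 252. 225.] [529. 239. 219.]
225 12 [525. 236. 225.] [537. 246. 229.] [531. 240. 226.]
egg [647. 128.   8.] [687. 174.  80.]
vial [ 541. -320.    8.] [ 653. -268.  112.]
pad [ 414. -375.    8.] [ 481. -281.   18.]
loupe [165. 211.   8.] [485. 381. 870.]
```

View pics/top_crop.png

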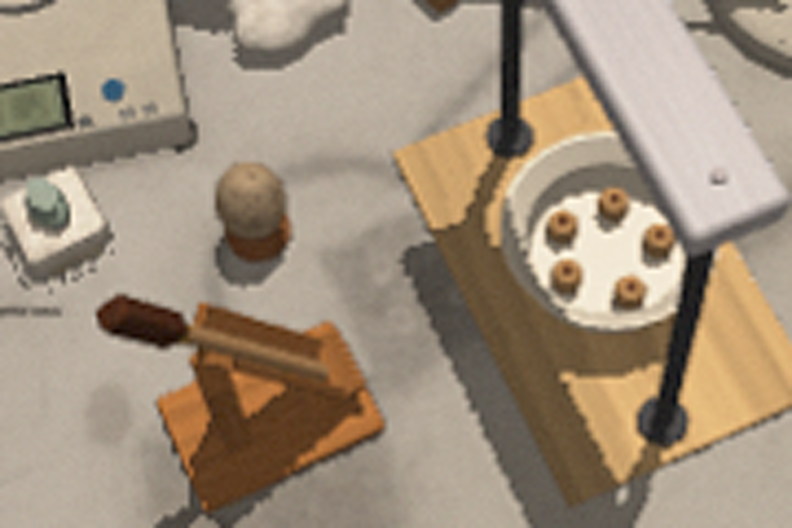

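The crop shows the stick lying in the trough, dark handle toward the upper left (crop 145,322), and all five beads in view in the bowl. Next I'll fit the bowl circle and the stick axis.

Run:
```python
from h import *
import pickle
from scipy.optimize import least_squares
im=pickle.load(open("top.pkl","rb")); P=cloud(im); c=im["color"]
hsv=cv2.cvtColor(c,cv2.COLOR_BGR2HSV)
v,u=np.mgrid[:420,:560]
# rim / outer wall points: bowl pixels near the highest z
m=(u>275)&(u<345)&(v>200)&(v<275)&(P[...,2]>49)&(P[...,2]<58)&(np.hypot(P[...,0]-570,P[...,1]+60)<85)
q=P[m]
f=lambda p:np.hypot(q[:,0]-p[0],q[:,1]-p[1])-p[2]
s=least_squares(f,[570,-60,70],loss="soft_l1"); print("bowl rim",len(q),s.x,np.std(s.fun))
# inner floor disc: white pixels z 10..18
m=(u>275)&(u<345)&(v>200)&(v<275)&(P[...,2]>10)&(P[...,2]<18)&(np.hypot(P[...,0]-570,P[...,1]+60)<60)
k=P[m]; print("floor",len(k),k.mean(0),cv2.minEnclosingCircle(k[:,:2].astype(np.float32)))
# handle dark
m=(u>185)&(u<220)&(v>240)&(v<268)&(P[...,2]>165)
h=P[m]
for z in range(165,235,8):
    k=h[(h[:,2]>=z)&(h[:,2]<z+8)]
    if len(k): print(z,len(k),k.mean(0).round(1),np.ptp(k,axis=0).round(0))
# base of rest
m=(u>190)&(u<265)&(v>240)&(v<300)&(P[...,2]>8)&(P[...,2]<40)
for a,b in [(8,16),(16,24),(24,32),(32,40)]:
    k=P[m&(P[...,2]>=a)&(P[...,2]<b)]; print(a,len(k),k.min(0).round(0),k.max(0).round(0))
    if len(k)>20: print(cv2.minAreaRect(k[:,:2].astype(np.float32)))
o=sensors.get_obs()
# target rotation, yaw 5.3 deg
def tool(yaw,tilt):
    Z=R.from_euler('z',yaw,degrees=True); t=np.radians(tilt)
    M=np.c_[[0,np.cos(t),-np.sin(t)],[1,0,0],[0,-np.sin(t),-np.cos(t)]]
    return Z*R.from_matrix(M)
T=tool(5.3,29); cur=R.from_rotvec(o["orientation"]); print("turn",(T*cur.inv()).as_rotvec(degrees=True), (tool(5.3,0)*cur.inv()).as_rotvec(degrees=True))
```

```text
bowl rim 175 [572.16065658 -62.25299401  67.7551026 ] 2.425206969634488
floor 513 [575.22891426 -63.76271821  13.04070425] ((569.1873779296875, -60.672508239746094), 57.79837417602539)
165 10 [530.9 213.4 168.5] [11. 19.  6.]
173 12 [529.2 216.4 177.1] [12. 18.  7.]
181 25 [529.9 219.4 184.6] [16. 25.  7.]
189 21 [530.4 221.6 193.2] [19. 19.  8.]
197 25 [528.8 227.8 200.9] [15. 20.  8.]
205 23 [527.8 232.7 209.7] [14. 24.  7.]
213 33 [529.1 240.  217.9] [17. 24.  8.]
221 39 [530.7 239.8 224.1] [15. 17.  7.]
8 629 [494. 114.   8.] [588. 245.  16.]
((538.41943359375, 178.97164916992188), (84.5910415649414, 123.58956146240234), 7.032237529754639)
16 43 [502. 127.  16.] [555. 237.  24.]
((525.1934204101562, 182.95513916015625), (110.27859497070312, 47.622215270996094), 82.36668395996094)
24 43 [520. 124.  24.] [561. 211.  32.]
((533.3114624023438, 170.27920532226562), (37.057674407958984, 86.04302215576172), 14.508312225341797)
32 100 [521. 117.  32.] [568. 215.  40.]
((539.5577392578125, 166.07373046875), (42.563053131103516, 95.90357208251953), 10.755313873291016)
turn [-24.69713594 -17.65182949 -58.88630418] [ 3.96790884e-02 -5.99008894e-02 -6.02441550e+01]
```

Emit:
{"op": "servo_tool", "data": {"steps": [[[0.008,-0.008,0.02],[-1.54,-1.1,-3.68],1],[[0.012,-0.012,0.02],[-1.54,-1.1,-3.68],1],[[0.016,-0.016,0.02],[-1.54,-1.1,-3.68],1],[[0.018,-0.017,0.015],[-1.54,-1.1,-3.68],1],[[0.018,-0.017,0.01],[-1.54,-1.1,-3.68],1],[[0.018,-0.017,0.01],[-1.54,-1.1,-3.68],1],[[0.018,-0.017,0.01],[-1.54,-1.1,-3.68],1],[[0.018,-0.017,0.01],[-1.54,-1.1,-3.68],1]]}}

```text
t: 0.82
ee_pos: [385.3, 446.9, 338.1]
orientation: [1.338, 2.613, -0.261]
ft_force: [0.3, 0.1, 0.4]
width: 87.8
grasp_force: 0.0
```

Emit:
{"op": "servo_tool", "data": {"steps": [[[0.018,-0.017,0.002],[-1.54,-1.1,-3.68],1],[[0.018,-0.017,0.0],[-1.54,-1.1,-3.68],1],[[0.018,-0.017,0.0],[-1.54,-1.1,-3.68],1],[[0.018,-0.017,0.0],[-1.54,-1.1,-3.68],1],[[0.018,-0.017,0.0],[-1.54,-1.1,-3.68],1],[[0.018,-0.017,0.0],[-1.54,-1.1,-3.68],1],[[0.018,-0.017,0.0],[-1.54,-1.1,-3.68],1],[[0.0115,-0.0116,0.0],[-1.54,-1.1,-3.68],1]]}}

```text
t: 1.48
ee_pos: [523.4, 315.8, 339.4]
orientation: [1.841, 2.012, -0.475]
ft_force: [0.3, -0.1, -0.0]
width: 87.8
grasp_force: 0.0
```

Run:
```python
from h import *
import pickle
for n in ["wrist","top"]:
    im=grab(n); pickle.dump(im,open(n+"1.pkl","wb")); cv2.imwrite(f"pics/{n}1.png",im["color"])
o=sensors.get_obs(); print(o["t"],o["ee_pos"],R.from_rotvec(o["orientation"]).as_matrix().round(3).tolist(),o["ft_force"])
```

```text
1.5833 [523.43667603 315.82432026 338.52688895] [[-0.078, 0.996, 0.043], [0.871, 0.09, -0.483], [-0.485, -0.0, -0.874]] [-0.59169959  0.36367353 -0.58821836]
```

View pics/wrist1.png

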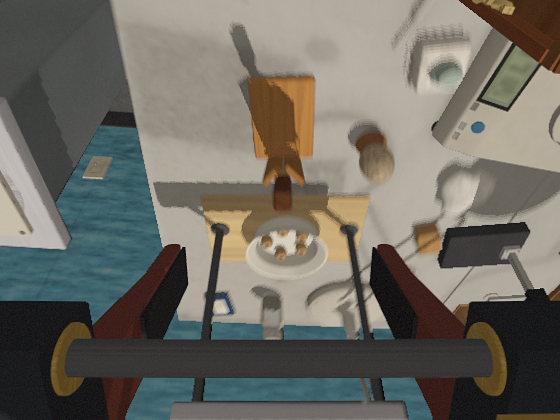

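The wrist view shows the handle nearly end-on at (283,190), the rest base at (281,115), and the bowl at (287,250) between the posts at (219,230) and (349,230).

Run:
```python
from h import *
import pickle
for nm in ["wrist1","top1"]:
    im=pickle.load(open(nm+".pkl","rb")); P=cloud(im); c=im["color"]; hsv=cv2.cvtColor(c,cv2.COLOR_BGR2HSV)
    x,y,z=P[...,0],P[...,1],P[...,2]
    near=(abs(x-538)<75)&(abs(y-180)<85)
    k=P[near&(z>9)&(z<17)]; print(nm,"base",len(k),cv2.minAreaRect(k[:,:2].astype(np.float32)))
    s0=np.array([542,149,32.]); 
    h=P[near&(z>175)&(z<240)]
    print("handle",len(h),h.mean(0).round(1),h.min(0).round(1),h.max(0).round(1))
    rc=cv2.minAreaRect(h[:,:2].astype(np.float32)); print(rc)
    e=h[h[:,2]>218]; print("top end",len(e),e.mean(0).round(1),e.min(0).round(1),e.max(0).round(1))
    for a in range(150,232,10):
        k=h if 0 else P[near&(z>=a)&(z<a+10)]
        if len(k)>3: print(a,len(k),np.median(k,axis=0).round(1),k.min(0).round(1),k.max(0).round(1))
    q=P[(z>49)&(z<58)&(np.hypot(x-572,y+62)<85)]
    from scipy.optimize import least_squares
    s=least_squares(lambda p:np.hypot(q[:,0]-p[0],q[:,1]-p[1])-p[2],[570,-60,70],loss="soft_l1"); print("rim",len(q),s.x,s.fun.std())
    q=P[(z>20)&(z<38)&(np.hypot(x-572,y+62)<55)&(hsv[...,1]>90)]; 
    m=((z>20)&(z<38)&(np.hypot(x-572,y+62)<55)&(hsv[...,1]>90)).astype(np.uint8)
    n,l,s,ce=cv2.connectedComponentsWithStats(m)
    for i in range(1,n):
        if s[i,4]>8: print("bead",s[i,4],plane(im,ce[i],30).round(0)[0])
    # station board
    k=P[(z>4)&(z<12)&(abs(x-570)<160)&(abs(y+60)<130)&(hsv[...,1]>60)&(hsv[...,0]<25)]; print("board",cv2.minAreaRect(k[:,:2].astype(np.float32)))
```

```text
wrist1 base 3358 ((540.567138671875, 182.02452087402344), (83.69376373291016, 125.27202606201172), 7.683842658996582)
handle 632 [532.1 244.8 214.1] [524.1 227.3 175.2] [541.3 254.3 228.5]
((532.52392578125, 241.0979461669922), (15.795391082763672, 25.653610229492188), 7.60073709487915)
top end 387 [531.9 246.  223.4] [524.1 234.8 218. ] [540.  254.3 228.5]
150 12 [536.9 213.  152.2] [533.5 211.4 150.4] [540.8 215.4 155.3]
170 38 [533.7 230.3 176. ] [526.4 227.3 171.2] [541.7 233.3 179.9]
180 47 [533.3 235.6 184.3] [526.  230.2 180. ] [541.1 239.1 190. ]
190 49 [533.3 240.9 194.7] [525.6 237.  190.4] [540.7 243.9 199.9]
200 64 [531.9 246.1 204.9] [524.4 240.1 200.2] [540.4 249.6 209.9]
210 108 [531.5 251.6 217.3] [524.1 246.5 210.2] [539.5 254.3 220. ]
220 342 [531.8 245.  224. ] [524.2 234.8 220. ] [540.  253.9 228.5]
rim 665 [572.81257058 -58.81921081  67.97049538] 2.024424406497776
bead 33 [563. -31.  30.]
bead 59 [596. -38.  30.]
bead 88 [536. -57.  30.]
bead 92 [599. -71.  30.]
bead 91 [564. -91.  30.]
board ((567.8487548828125, -52.14012145996094), (279.899658203125, 180.45252990722656), 4.858977317810059)
top1 base 0 ((0.0, 0.0), (0.0, 0.0), 0.0)<stdin>:10: RuntimeWarning: Mean of empty slice.
  ret = um.true_divide(
Traceback (most recent call last):
ValueError: zero-size array to reduction operation minimum which has no identity
```

Emit:
{"op": "servo_tool", "data": {"steps": [[[0.0009,-0.0076,-0.012],[0,0,0.4],1],[[0.0009,-0.0076,-0.012],[0,0,0.4],1],[[0.0009,-0.0076,-0.012],[0,0,0.4],1],[[0.0009,-0.0076,-0.012],[0,0,0.4],1],[[0.0009,-0.0076,-0.012],[0,0,0.4],1],[[0.0009,-0.0076,-0.012],[0,0,0.4],1],[[0.0008,-0.0076,-0.011],[0,0,0],1],[[0,0,0],[0,0,0],1]]}}

```text
t: 2.25
ee_pos: [526.7, 263.1, 254.6]
orientation: [1.79, 2.054, -0.467]
ft_force: [0.3, -0.0, 0.3]
width: 87.7
grasp_force: 0.0
```

```bash
cat > ck.py <<'E'
from h import *
import pickle
im=grab("wrist"); o=sensors.get_obs(); P=cloud(im); z=P[...,2]
print(o["t"],o["ee_pos"],R.from_rotvec(o["orientation"]).as_matrix().round(3).tolist())
near=(abs(P[...,0]-534)<25)&(abs(P[...,1]-240)<40)&(z>165)&(z<240)
h=P[near]; e=h[h[:,2]>220]
print(len(h),"end face",len(e),e.mean(0).round(1),e.min(0).round(1),e.max(0).round(1))
M=R.from_rotvec(o["orientation"]).as_matrix()
t=(h-o["ee_pos"])@M
print("in tool: lo",np.percentile(t,2,axis=0).round(1),"hi",np.percentile(t,98,axis=0).round(1))
te=t[h[:,2]>220]; print("end in tool",te.mean(0).round(1))
for a in range(0,100,8):
    k=t[(t[:,2]>=a)&(t[:,2]<a+8)]
    if len(k)>5: print(a,len(k),np.percentile(k,[3,50,97],axis=0).round(1).tolist())
cv2.imwrite("pics/w2.png",im["color"])
E
python3 ck.py
```

```text
2.3 [527.27272133 263.89518492 255.82669098] [[-0.12, 0.991, 0.064], [0.867, 0.136, -0.48], [-0.484, -0.002, -0.875]]
1464 end face 679 [531.7 245.4 224. ] [524.  236.3 220.1] [540.5 253.8 228.2]
in tool: lo [-8.5 -5.7 35.7] hi [ 9.5  9.7 89.5]
end in tool [-1.2  2.  37. ]
32 807 [[-8.7, -5.1, 35.7], [0.5, 1.8, 37.0], [8.5, 9.1, 39.7]]
40 152 [[-4.1, -5.7, 40.2], [8.7, 2.4, 43.2], [9.3, 9.9, 47.8]]
48 110 [[5.8, -5.4, 48.4], [8.9, 1.6, 52.0], [9.5, 9.0, 55.8]]
56 102 [[6.4, -4.9, 56.4], [9.0, 2.0, 59.6], [9.5, 9.3, 63.7]]
64 86 [[6.1, -5.3, 64.5], [9.1, 2.0, 67.8], [9.4, 9.3, 71.5]]
72 84 [[5.7, -5.7, 72.2], [9.1, 1.8, 75.6], [9.7, 9.3, 79.4]]
80 79 [[6.1, -5.2, 80.3], [9.2, 2.2, 83.6], [9.6, 9.5, 87.8]]
88 44 [[6.5, -5.2, 88.1], [9.2, 1.6, 90.3], [9.6, 9.1, 92.9]]
```

View pics/w2.png

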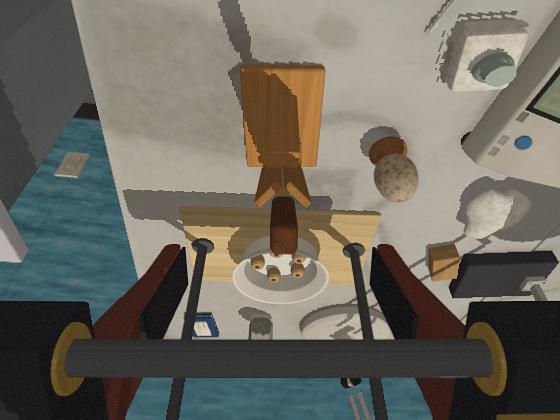

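The handle at (284,226) is centred between the open fingers and parallel to them. I'll advance 81 mm along the axis and close.

Emit:
{"op": "servo_tool", "data": {"steps": [[[0.0009,-0.0048,-0.0089],[0,0,0],1],[[0.0009,-0.0048,-0.0089],[0,0,0],1],[[0.0009,-0.0048,-0.0089],[0,0,0],1],[[0.0009,-0.0048,-0.0089],[0,0,0],1],[[0.0009,-0.0048,-0.0089],[0,0,0],1],[[0.0009,-0.0048,-0.0089],[0,0,0],1],[[0.0009,-0.0048,-0.0089],[0,0,0],1],[[0.0009,-0.005,-0.0086],[0,0,0],1]]}}

```text
t: 2.97
ee_pos: [535.6, 224.9, 184.7]
orientation: [1.792, 2.051, -0.462]
ft_force: [0.4, 0.9, 0.8]
width: 87.8
grasp_force: 0.0
```

Emit:
{"op": "servo_tool", "data": {"steps": [[[0,0,0],[0,0,0],0.5],[[0,0,0],[0,0,0],0],[[0,0,0],[0,0,0],-0.4],[[0,0,0],[0,0,0],-1],[[0,0,0],[0,0,0],-1],[[0,0,0],[0,0,0],-1],[[0,0,0],[0,0,0],-1],[[0,0,0],[0,0,0],-1]]}}

```text
t: 3.63
ee_pos: [535.6, 225.7, 185.9]
orientation: [1.792, 2.051, -0.461]
ft_force: [-0.5, -0.2, 0.0]
width: 38.1
grasp_force: 0.0
```

Emit:
{"op": "servo_tool", "data": {"steps": [[[0,0,0],[0,0,0],-1],[[0,0,0],[0,0,0],-1],[[0,0,0],[0,0,0],-1],[[0,0,0],[0,0,0],-1],[[0,0,0],[0,0,0],-1],[[0,0,0],[0,0,0],-1],[[0,0,0],[0,0,0],-1],[[0,0,0],[0,0,0],-1]]}}

```text
t: 4.3
ee_pos: [535.3, 225.3, 185.8]
orientation: [1.792, 2.051, -0.462]
ft_force: [-2.8, -1.2, 1.8]
width: 15.8
grasp_force: 30.0
```

```bash
python3 -c "
from h import *
o=sensors.get_obs(); print(o)"
```

```text
{'t': 4.3, 'qpos': array([ 0.60908097,  0.52850295,  1.65409559, -0.47233888,  1.24327996,
        0.69348028]), 'qvel': array([ 0.0001733 , -0.00146208,  0.00045119, -0.00016046, -0.00014797,
       -0.00036215]), 'joint_torque': array([ 2.23519094e-01, -5.61829519e+01, -2.47614563e+01, -1.44689150e+00,
        1.22494041e-01, -1.30054116e-02]), 'ee_pos': array([535.3353297 , 225.29666001, 185.79380983]), 'orientation': array([ 1.79184902,  2.05121815, -0.46243697]), 'ft_force': array([-2.76642479, -1.19281802,  1.79645133]), 'moment': array([-0.21883648,  0.54773512, -0.34443596]), 'grasp_force': 29.996449649333954, 'width': 15.841042465514935}
```

Emit:
{"op": "servo_tool", "data": {"steps": [[[0.0006,-0.0044,0.0024],[0,0,0],-1],[[0.0012,-0.0087,0.0048],[0,0,0],-1],[[0.0012,-0.0087,0.0048],[0,0,0],-1],[[0.0012,-0.0087,0.0048],[0,0,0],-1],[[0.0012,-0.0087,0.0048],[0,0,0],-1],[[0.0012,-0.0087,0.0048],[0,0,0],-1],[[0.0012,-0.0087,0.0048],[0,0,0],-1],[[0.0012,-0.0087,0.0048],[0,0,0],-1]]}}

```text
t: 4.97
ee_pos: [544.7, 159.1, 222.4]
orientation: [1.792, 2.051, -0.461]
ft_force: [-0.5, 0.7, 0.0]
width: 15.8
grasp_force: 30.0
```

Emit:
{"op": "servo_tool", "data": {"steps": [[[0.0012,-0.0095,0.009],[0,0,0],-1],[[0.0012,-0.0095,0.009],[0,0,0],-1],[[0.0012,-0.0095,0.009],[0,0,0],-1],[[0.0012,-0.0095,0.006],[0,0,0],-1],[[0.0012,-0.0095,0],[0,0,0],-1],[[0.0012,-0.0095,0],[0,0,0],-1],[[0,0,0],[0,0,0],-1],[[0,0,0],[0,0,0],-1]]}}

```text
t: 5.63
ee_pos: [551.5, 102.6, 254.3]
orientation: [1.793, 2.051, -0.462]
ft_force: [1.1, 0.4, -0.7]
width: 15.9
grasp_force: 30.0
```

```bash
cat > ft.py <<'E'
from h import *
im=grab("wrist"); tp=grab("top"); o=sensors.get_obs(); P=cloud(im); M=R.from_rotvec(o["orientation"]).as_matrix()
print(o["t"],o["ee_pos"],M.round(3).tolist(),o["width"])
cv2.imwrite("pics/w3.png",im["color"]); cv2.imwrite("pics/t3.png",np.hstack([cv2.resize(tp["color"][170:290,220:360],None,fx=3,fy=3),cv2.resize(im["color"],(480,360))])[:,:800])
for n,Q in (("w",P),("t",cloud(tp))):
    t=(Q-o["ee_pos"])@M; k=t[(abs(t[...,0])<22)&(abs(t[...,1])<22)&(t[...,2]>5)&(t[...,2]<200)]
    for a in range(0,200,15):
        j=k[(k[:,2]>=a)&(k[:,2]<a+15)]
        if len(j)>4: print(n,a,len(j),np.percentile(j,[3,50,97],axis=0).round(1).tolist())
E
python3 ft.py
```

```text
5.7333 [551.61686121 103.30918242 254.3123741 ] [[-0.118, 0.991, 0.065], [0.867, 0.135, -0.479], [-0.484, 0.0, -0.875]] 16.143147285079415
w 0 205 [[5.8, -7.5, 5.1], [8.6, -0.5, 8.9], [9.1, 7.0, 13.0]]
w 15 68 [[2.3, -4.3, 23.3], [4.5, 0.0, 27.2], [5.1, 4.4, 29.7]]
w 30 188 [[1.2, -5.7, 30.5], [4.2, -0.2, 37.0], [5.1, 5.1, 44.7]]
w 45 158 [[0.5, -6.0, 45.3], [4.2, -0.5, 52.0], [5.1, 5.0, 59.1]]
w 60 130 [[1.0, -5.7, 60.4], [4.2, -0.2, 67.4], [5.2, 5.2, 74.5]]
w 75 112 [[0.4, -6.0, 75.3], [4.1, -0.6, 82.3], [5.0, 5.0, 89.3]]
w 90 92 [[1.4, -5.7, 90.3], [4.3, -0.6, 97.2], [5.1, 5.1, 104.6]]
w 105 81 [[0.3, -5.9, 105.5], [4.2, 0.2, 112.6], [5.1, 5.4, 119.9]]
w 120 68 [[1.6, -5.5, 120.7], [4.3, -0.6, 127.5], [5.1, 4.9, 134.1]]
w 135 60 [[1.2, -5.7, 135.6], [4.2, -0.6, 142.0], [5.2, 5.3, 149.5]]
w 150 51 [[0.8, -5.9, 150.6], [4.4, -0.6, 156.6], [5.1, 5.1, 164.3]]
w 165 21 [[0.8, -6.1, 165.2], [4.3, -0.7, 167.9], [5.3, 4.2, 171.2]]
```

View pics/t3.png

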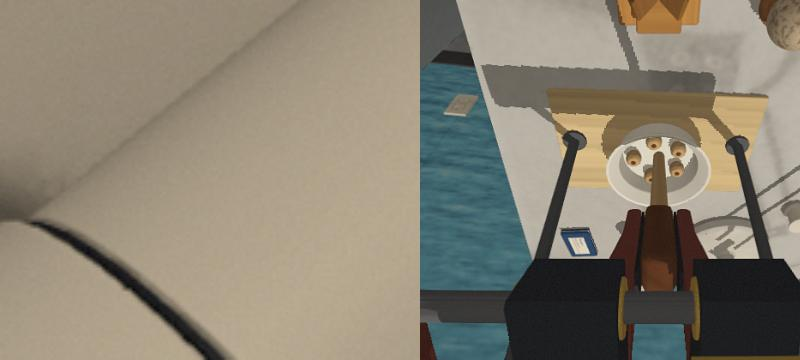

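The stick is held straight and its foot is now near the bowl's left rim. The top camera is blocked by the arm. In the right panel (wrist) the bowl is at (658,170). I'll refine the bowl position from here.

```bash
cat > bw.py <<'E'
from h import *
from scipy.optimize import least_squares
im=grab("wrist"); P=cloud(im); c=im["color"]; hsv=cv2.cvtColor(c,cv2.COLOR_BGR2HSV); x,y,z=P[...,0],P[...,1],P[...,2]
o=sensors.get_obs(); print(o["t"],o["ee_pos"],o["ft_force"],"foot",o["ee_pos"]+[11.5,-85,-153])
rr=np.hypot(x-572,y+60)
q=P[(z>51)&(z<58)&(rr<80)&(rr>58)&(hsv[...,1]<60)]
s=least_squares(lambda p:np.hypot(q[:,0]-p[0],q[:,1]-p[1])-p[2],[570,-60,70],loss="soft_l1"); print("rim",len(q),s.x,s.fun.std(),q[:,2].max())
m=(rr<45)&(hsv[...,1]<60)&(z<25); print("floor z",np.median(z[m]),m.sum())
C=s.x[:2]
m=((z>18)&(z<60)&(np.hypot(x-C[0],y-C[1])<58)&(hsv[...,1]>80)).astype(np.uint8)
n,l,st,ce=cv2.connectedComponentsWithStats(m)
for i in range(1,n):
    if st[i,4]>12:
        p=plane(im,ce[i],26)[0]; d=p[:2]-C; print("bead",st[i,4],p.round(0),"r",np.hypot(*d).round(0),"ang",np.degrees(np.arctan2(d[1],d[0])).round(0),"z",z[l==i].max().round(0))
cv2.imwrite("pics/bw_%05.1f.png"%o["t"],cv2.resize(c[60:280,140:480],None,fx=2,fy=2))
E
python3 bw.py
```

```text
5.7833 [551.65165449 103.48240532 254.34368388] [-0.5769314   0.29350786  0.04292341] foot [563.15165449  18.48240532 101.34368388]
rim 1155 [572.62576456 -59.72100976  68.37478112] 1.5823512973864209 55.16780969214909
floor z 13.273725516468744 1179
bead 231 [562. -28.  26.] r 33.0 ang 108.0 z 40.0
bead 274 [596. -35.  26.] r 34.0 ang 46.0 z 33.0
bead 268 [537. -60.  26.] r 35.0 ang 180.0 z 34.0
bead 244 [601. -73.  26.] r 32.0 ang -25.0 z 34.0
bead 140 [562. -92.  26.] r 33.0 ang -108.0 z 34.0
```

Emit:
{"op": "servo_tool", "data": {"steps": [[[0.0012,-0.0098,0],[0,0,0],-1],[[0.0012,-0.0098,0],[0,0,0],-1],[[0.0012,-0.0098,0],[0,0,0],-1],[[0.0012,-0.0098,0],[0,0,0],-1],[[0.0012,-0.0098,0],[0,0,0],-1],[[0.0012,-0.0098,0],[0,0,0],-1],[[0.0012,-0.0098,0],[0,0,0],-1],[[0.001,-0.0098,0],[0,0,0],-1]]}}

```text
t: 6.45
ee_pos: [561.3, 23.6, 254.8]
orientation: [1.792, 2.051, -0.461]
ft_force: [-0.4, -0.7, -0.4]
width: 16.1
grasp_force: 30.0
```

Emit:
{"op": "servo_tool", "data": {"steps": [[[0,0,0],[0,0,0],-1],[[0,0,-0.007],[0,0,0],-1],[[0,0,-0.007],[0,0,0],-1],[[0,0,-0.007],[0,0,0],-1],[[0,0,-0.007],[0,0,0],-1],[[0,0,-0.007],[0,0,0],-1],[[0,0,-0.007],[0,0,0],-1],[[0,0,0],[0,0,0],-1]]}}

```text
t: 7.12
ee_pos: [560.3, 24.9, 210.9]
orientation: [1.791, 2.053, -0.464]
ft_force: [-0.9, -0.3, -0.7]
width: 16.0
grasp_force: 30.0
```

```bash
python3 bw.py
```

```text
7.1667 [560.66254195  24.85721342 211.69283068] [-0.73791121  0.32900133 -0.59922029] foot [572.16254195 -60.14278658  58.69283068]
rim 2055 [572.61853921 -59.83597865  68.29048841] 1.6074251192129558 55.11932228567622
floor z 13.30251648674448 2765
bead 420 [562. -27.  26.] r 34.0 ang 108.0 z 35.0
bead 442 [597. -36.  26.] r 34.0 ang 45.0 z 34.0
bead 406 [537. -60.  26.] r 35.0 ang -180.0 z 34.0
bead 374 [601. -74.  26.] r 32.0 ang -26.0 z 34.0
bead 252 [563. -91.  26.] r 33.0 ang -106.0 z 59.0
```

Emit:
{"op": "servo_tool", "data": {"steps": [[[0,0,-0.006],[0,0,0],-1],[[0,0,-0.006],[0,0,0],-1],[[0,0,-0.006],[0,0,0],-1],[[0,0,-0.006],[0,0,0],-1],[[0,0,-0.006],[0,0,0],-1],[[0,0,-0.006],[0,0,0],-1],[[0,0,0],[0,0,0],-1],[[0,0,0],[0,0,0],-1]]}}

```text
t: 7.83
ee_pos: [560.9, 24.7, 176.3]
orientation: [1.792, 2.052, -0.463]
ft_force: [0.5, -0.0, -1.1]
width: 15.7
grasp_force: 30.0
```

```bash
python3 - <<'E'
import numpy as np
a=np.radians(10-9*np.arange(41)); p=31*np.c_[np.cos(a),np.sin(a)]; d=np.diff(p,axis=0)
for i in range(5): print((d[8*i:8*i+8]/1000).round(4).tolist())
E
python3 -c "
from h import *
o=sensors.get_obs(); print(o['ee_pos']+[11.5,-85,-153],o['ft_force'])"
```

```text
[[0.0005, -0.0048], [-0.0003, -0.0049], [-0.0011, -0.0047], [-0.0018, -0.0045], [-0.0025, -0.0042], [-0.0031, -0.0038], [-0.0036, -0.0032], [-0.0041, -0.0026]]
[[-0.0045, -0.0019], [-0.0047, -0.0012], [-0.0048, -0.0005], [-0.0049, 0.0003], [-0.0047, 0.0011], [-0.0045, 0.0018], [-0.0042, 0.0025], [-0.0038, 0.0031]]
[[-0.0032, 0.0036], [-0.0026, 0.0041], [-0.0019, 0.0045], [-0.0012, 0.0047], [-0.0005, 0.0048], [0.0003, 0.0049], [0.0011, 0.0047], [0.0018, 0.0045]]
[[0.0025, 0.0042], [0.0031, 0.0038], [0.0036, 0.0032], [0.0041, 0.0026], [0.0045, 0.0019], [0.0047, 0.0012], [0.0048, 0.0005], [0.0049, -0.0003]]
[[0.0047, -0.0011], [0.0045, -0.0018], [0.0042, -0.0025], [0.0038, -0.0031], [0.0032, -0.0036], [0.0026, -0.0041], [0.0019, -0.0045], [0.0012, -0.0047]]
[572.44522479 -60.27080231  23.28487194] [ 0.54705208 -0.04999699 -1.08633048]
```

Emit:
{"op": "servo_tool", "data": {"steps": [[[0.0039,0.0008,0],[0,0,0],-1],[[0.0039,0.0008,0],[0,0,0],-1],[[0.0039,0.0008,0],[0,0,0],-1],[[0.0039,0.0007,0],[0,0,0],-1],[[0.0039,0.0007,0],[0,0,0],-1],[[0.0039,0.0007,0],[0,0,0],-1],[[0.0039,0.0007,0],[0,0,0],-1],[[0.0035,0.0007,0],[0,0,0],-1]]}}

```text
t: 8.5
ee_pos: [592.5, 30.8, 176.8]
orientation: [1.792, 2.051, -0.461]
ft_force: [0.2, -0.6, -1.0]
width: 15.8
grasp_force: 30.0
```

Emit:
{"op": "servo_tool", "data": {"steps": [[[0.0005,-0.0048,0],[0,0,0],-1],[[-0.0003,-0.0049,0],[0,0,0],-1],[[-0.0011,-0.0047,0],[0,0,0],-1],[[-0.0018,-0.0045,0],[0,0,0],-1],[[-0.0025,-0.0042,0],[0,0,0],-1],[[-0.0031,-0.0038,0],[0,0,0],-1],[[-0.0036,-0.0032,0],[0,0,0],-1],[[-0.0041,-0.0026,0],[0,0,0],-1]]}}

```text
t: 9.17
ee_pos: [575.5, -2.4, 176.8]
orientation: [1.792, 2.051, -0.461]
ft_force: [-0.6, 0.5, -1.0]
width: 16.2
grasp_force: 30.0
```

```bash
python3 bw.py; ls pics
```

```text
9.2167 [574.59608225  -2.74158284 176.70447224] [-0.84474809 -0.3262399  -0.91879019] foot [586.09608225 -87.74158284  23.70447224]
rim 2709 [572.51785954 -59.88037065  68.1864194 ] 1.58731262848073 55.16033755518029
floor z 13.330422125302618 3933
bead 552 [562. -27.  26.] r 35.0 ang 108.0 z 34.0
bead 528 [598. -33.  26.] r 37.0 ang 46.0 z 34.0
bead 523 [537. -60.  26.] r 35.0 ang -179.0 z 34.0
bead 730 [573. -92.  26.] r 32.0 ang -90.0 z 60.0
bw_005.8.png
bw_007.2.png
bw_009.2.png
side0.png
t3.png
top0.png
top1.png
top_crop.png
w2.png
w3.png
wrist0.png
wrist1.png
```

Emit:
{"op": "servo_tool", "data": {"steps": [[[-0.0045,-0.0019,0],[0,0,0],-1],[[-0.0047,-0.0012,0],[0,0,0],-1],[[-0.0048,-0.0005,0],[0,0,0],-1],[[-0.0049,0.0003,0],[0,0,0],-1],[[-0.0047,0.0011,0],[0,0,0],-1],[[-0.0045,0.0018,0],[0,0,0],-1],[[-0.0042,0.0025,0],[0,0,0],-1],[[-0.0038,0.0031,0],[0,0,0],-1]]}}

```text
t: 9.88
ee_pos: [540.7, 4.1, 177.2]
orientation: [1.791, 2.051, -0.457]
ft_force: [4.1, 3.0, -0.7]
width: 16.2
grasp_force: 30.0
```

Emit:
{"op": "servo_tool", "data": {"steps": [[[-0.0032,0.0036,0],[0,0,0],-1],[[-0.0026,0.0041,0],[0,0,0],-1],[[-0.0019,0.0045,0],[0,0,0],-1],[[-0.0012,0.0047,0],[0,0,0],-1],[[-0.0005,0.0048,0],[0,0,0],-1],[[0.0003,0.0049,0],[0,0,0],-1],[[0.0011,0.0047,0],[0,0,0],-1],[[0.0018,0.0045,0],[0,0,0],-1]]}}

```text
t: 10.55
ee_pos: [534.1, 39.5, 177.0]
orientation: [1.791, 2.051, -0.461]
ft_force: [2.0, -2.2, 1.0]
width: 15.6
grasp_force: 30.0
```

```bash
python3 bw.py
```

```text
10.6 [534.62262183  40.18649913 176.9502647 ] [ 2.13660799 -0.23390043  0.8363947 ] foot [546.12262183 -44.81350087  23.9502647 ]
rim 1734 [572.64517727 -59.60595145  68.28377761] 1.5956908476490659 54.746573177826804
floor z 13.293482549986265 2402
bead 366 [563. -28.  26.] r 33.0 ang 108.0 z 43.0
bead 412 [599. -32.  26.] r 38.0 ang 47.0 z 42.0
bead 447 [539. -47.  26.] r 36.0 ang 159.0 z 60.0
bead 209 [539. -86.  26.] r 43.0 ang -142.0 z 34.0
bead 356 [585. -97.  26.] r 40.0 ang -72.0 z 34.0
```

Emit:
{"op": "servo_tool", "data": {"steps": [[[0.0025,0.0042,0],[0,0,0],-1],[[0.0031,0.0038,0],[0,0,0],-1],[[0.0036,0.0032,0],[0,0,0],-1],[[0.0041,0.0026,0],[0,0,0],-1],[[0.0045,0.0019,0],[0,0,0],-1],[[0.0047,0.0012,0],[0,0,0],-1],[[0.0048,0.0005,0],[0,0,0],-1],[[0.0049,-0.0003,0],[0,0,0],-1]]}}

```text
t: 11.27
ee_pos: [566.3, 56.2, 176.6]
orientation: [1.792, 2.052, -0.462]
ft_force: [1.3, 0.5, 0.1]
width: 16.4
grasp_force: 30.0
```

Emit:
{"op": "servo_tool", "data": {"steps": [[[0.0047,-0.0011,0],[0,0,0],-1],[[0.0045,-0.0018,0],[0,0,0],-1],[[0.0042,-0.0025,0],[0,0,0],-1],[[0.0038,-0.0031,0],[0,0,0],-1],[[0.0032,-0.0036,0],[0,0,0],-1],[[0.0026,-0.0041,0],[0,0,0],-1],[[0.0019,-0.0045,0],[0,0,0],-1],[[0.0012,-0.0047,0],[0,0,0],-1]]}}

```text
t: 11.93
ee_pos: [592.6, 30.4, 176.8]
orientation: [1.792, 2.051, -0.46]
ft_force: [-0.5, -0.8, -0.7]
width: 16.0
grasp_force: 30.0
```

```bash
python3 bw.py
```

```text
11.9833 [592.52564664  29.73293543 176.85300631] [-0.44491643 -0.33390504 -0.48872201] foot [604.02564664 -55.26706457  23.85300631]
rim 2038 [572.6653074  -59.78883166  68.27944354] 1.5743051956749425 55.147850048854025
floor z 13.302112855564246 3135
bead 294 [572. -23.  26.] r 36.0 ang 91.0 z 34.0
bead 485 [542. -40.  26.] r 36.0 ang 146.0 z 33.0
bead 397 [606. -39.  26.] r 40.0 ang 32.0 z 34.0
bead 102 [606. -66.  26.] r 34.0 ang -11.0 z 60.0
bead 423 [543. -87.  26.] r 40.0 ang -138.0 z 33.0
bead 400 [586. -98.  26.] r 41.0 ang -71.0 z 33.0
```

```bash
ls pics | grep bw
```

```text
bw_005.8.png
bw_007.2.png
bw_009.2.png
bw_010.6.png
bw_012.0.png
```

Emit:
{"op": "servo_tool", "data": {"steps": [[[0.0005,-0.0048,0],[0,0,0],-1],[[-0.0003,-0.0049,0],[0,0,0],-1],[[-0.0011,-0.0047,0],[0,0,0],-1],[[-0.0018,-0.0045,0],[0,0,0],-1],[[-0.0025,-0.0042,0],[0,0,0],-1],[[-0.0031,-0.0038,0],[0,0,0],-1],[[-0.0036,-0.0032,0],[0,0,0],-1],[[-0.0041,-0.0026,0],[0,0,0],-1]]}}

```text
t: 12.65
ee_pos: [575.6, -2.4, 176.8]
orientation: [1.792, 2.051, -0.461]
ft_force: [-0.4, -0.0, 0.1]
width: 15.8
grasp_force: 30.0
```

Emit:
{"op": "servo_tool", "data": {"steps": [[[-0.0045,-0.0019,0],[0,0,0],-1],[[-0.0047,-0.0012,0],[0,0,0],-1],[[-0.0048,-0.0005,0],[0,0,0],-1],[[-0.0049,0.0003,0],[0,0,0],-1],[[-0.0047,0.0011,0],[0,0,0],-1],[[-0.0045,0.0018,0],[0,0,0],-1],[[-0.0042,0.0025,0],[0,0,0],-1],[[-0.0038,0.0031,0],[0,0,0],-1]]}}

```text
t: 13.32
ee_pos: [539.5, 3.6, 176.9]
orientation: [1.792, 2.051, -0.461]
ft_force: [-0.1, -0.5, -1.0]
width: 15.9
grasp_force: 30.0
```

Emit:
{"op": "servo_tool", "data": {"steps": [[[-0.0032,0.0036,0],[0,0,0],-1],[[-0.0026,0.0041,0],[0,0,0],-1],[[-0.0019,0.0045,0],[0,0,0],-1],[[-0.0012,0.0047,0],[0,0,0],-1],[[-0.0005,0.0048,0],[0,0,0],-1],[[0.0003,0.0049,0],[0,0,0],-1],[[0.0011,0.0047,0],[0,0,0],-1],[[0.0018,0.0045,0],[0,0,0],-1]]}}

```text
t: 13.98
ee_pos: [532.9, 39.4, 176.4]
orientation: [1.793, 2.052, -0.463]
ft_force: [0.8, -0.1, -0.3]
width: 15.6
grasp_force: 30.0
```

Emit:
{"op": "servo_tool", "data": {"steps": [[[0.0025,0.0042,0],[0,0,0],-1],[[0.0031,0.0038,0],[0,0,0],-1],[[0.0036,0.0032,0],[0,0,0],-1],[[0.0041,0.0026,0],[0,0,0],-1],[[0.0045,0.0019,0],[0,0,0],-1],[[0.0047,0.0012,0],[0,0,0],-1],[[0.0048,0.0005,0],[0,0,0],-1],[[0.0049,-0.0003,0],[0,0,0],-1]]}}

```text
t: 14.65
ee_pos: [566.4, 56.2, 176.7]
orientation: [1.792, 2.051, -0.461]
ft_force: [0.3, -0.4, -0.1]
width: 16.0
grasp_force: 30.0
```

Emit:
{"op": "servo_tool", "data": {"steps": [[[0.0047,-0.0011,0],[0,0,0],-1],[[0.0045,-0.0018,0],[0,0,0],-1],[[0.0042,-0.0025,0],[0,0,0],-1],[[0.0038,-0.0031,0],[0,0,0],-1],[[0.0032,-0.0036,0],[0,0,0],-1],[[0.0026,-0.0041,0],[0,0,0],-1],[[0.0019,-0.0045,0],[0,0,0],-1],[[0.0012,-0.0047,0],[0,0,0],-1]]}}

```text
t: 15.32
ee_pos: [592.6, 30.4, 176.8]
orientation: [1.791, 2.051, -0.46]
ft_force: [0.1, 0.3, 0.0]
width: 15.9
grasp_force: 30.0
```

```bash
python3 bw.py; ls pics | grep bw_01
```

```text
15.3667 [592.61047173  29.70033657 176.86842363] [-1.0638164  -0.59631447 -1.2280095 ] foot [604.11047173 -55.29966343  23.86842363]
rim 2063 [572.70525689 -59.78814977  68.25571951] 1.6004523973260558 55.075354210531174
floor z 13.32219388085906 3039
bead 1346 [549. -39.  26.] r 31.0 ang 139.0 z 34.0
bead 412 [612. -45.  26.] r 42.0 ang 20.0 z 34.0
bead 106 [606. -66.  26.] r 34.0 ang -11.0 z 60.0
bw_010.6.png
bw_012.0.png
bw_015.4.png
```

View pics/bw_015.4.png

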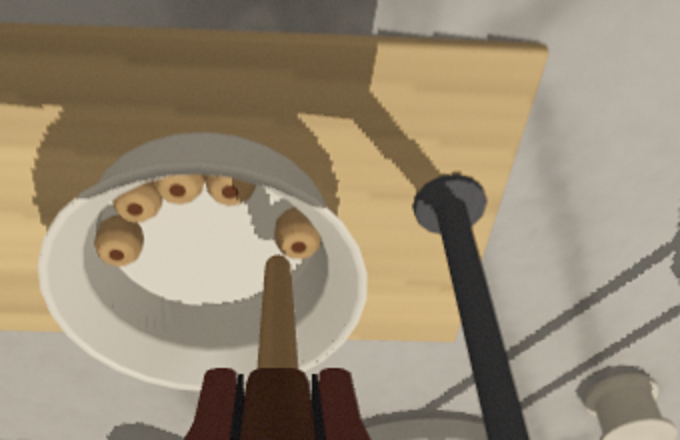

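All five beads lie along the left and near wall, at crop (118,245), (137,205), (178,187), (230,190) and (297,240). The foot is at the far side. Next I'll lift out, go back, and check the stick in the hand.

Emit:
{"op": "servo_tool", "data": {"steps": [[[0,0,0.004],[0,0,0],-1],[[0,0,0.008],[0,0,0],-1],[[0,0,0.011],[0,0,0],-1],[[0,0,0.011],[0,0,0],-1],[[0,0,0.011],[0,0,0],-1],[[0,0,0.011],[0,0,0],-1],[[0,0,0.011],[0,0,0],-1],[[0,0,0.011],[0,0,0],-1]]}}

```text
t: 16.03
ee_pos: [592.0, 30.9, 256.3]
orientation: [1.792, 2.051, -0.46]
ft_force: [0.2, 0.0, -0.4]
width: 16.0
grasp_force: 30.0
```

Emit:
{"op": "servo_tool", "data": {"steps": [[[-0.0051,0.0091,0],[0,0,0],-1],[[-0.0051,0.0091,0],[0,0,0],-1],[[-0.0051,0.0091,0],[0,0,0],-1],[[-0.0051,0.0091,0],[0,0,0],-1],[[-0.0051,0.0091,0],[0,0,0],-1],[[-0.0051,0.0091,0],[0,0,0],-1],[[-0.0051,0.0091,0],[0,0,0],-1],[[-0.0051,0.0091,0],[0,0,0],-1]]}}

```text
t: 16.7
ee_pos: [550.6, 104.6, 254.5]
orientation: [1.791, 2.052, -0.462]
ft_force: [-0.1, 0.4, 0.2]
width: 15.9
grasp_force: 30.0
```

Emit:
{"op": "servo_tool", "data": {"steps": [[[-0.001,0.0075,-0.0043],[0,0,0],-1],[[-0.001,0.0075,-0.0043],[0,0,0],-1],[[-0.001,0.0075,-0.0043],[0,0,0],-1],[[-0.001,0.0075,-0.0043],[0,0,0],-1],[[-0.001,0.0075,-0.0043],[0,0,0],-1],[[-0.001,0.0075,-0.0043],[0,0,0],-1],[[-0.001,0.0075,-0.0043],[0,0,0],-1],[[0,0,0],[0,0,0],-1]]}}

```text
t: 17.37
ee_pos: [543.8, 157.2, 223.5]
orientation: [1.791, 2.053, -0.462]
ft_force: [0.3, 0.1, -0.3]
width: 16.1
grasp_force: 30.0
```

```bash
python3 ft.py; python3 bw.py
```

```text
17.4667 [544.11671906 156.23842757 224.38562949] [[-0.118, 0.991, 0.066], [0.867, 0.135, -0.48], [-0.484, 0.0, -0.875]] 16.18902017489007
w 0 182 [[5.2, -7.5, 5.2], [8.0, -0.2, 9.0], [8.6, 7.0, 13.2]]
w 15 48 [[1.8, -3.8, 24.5], [3.1, -0.5, 27.5], [3.7, 3.3, 29.8]]
w 30 167 [[-0.7, -5.6, 30.6], [2.2, -0.5, 37.6], [3.3, 5.1, 44.6]]
w 45 142 [[-2.2, -5.9, 45.5], [1.4, -0.5, 52.3], [2.5, 5.3, 59.5]]
w 60 118 [[-2.2, -5.7, 60.4], [0.8, 0.1, 67.1], [1.9, 5.2, 74.6]]
w 75 98 [[-3.5, -5.9, 75.7], [-0.1, -0.6, 82.5], [1.2, 5.1, 89.1]]
w 90 81 [[-3.4, -5.4, 90.1], [-0.5, -0.6, 97.0], [0.5, 5.2, 103.4]]
w 105 75 [[-5.0, -5.9, 105.4], [-1.3, 0.2, 111.8], [-0.3, 5.5, 118.7]]
w 120 63 [[-5.0, -5.5, 120.5], [-1.9, -0.6, 127.1], [-0.9, 5.0, 134.6]]
w 135 52 [[-5.7, -5.6, 136.6], [-2.8, -0.2, 142.5], [-1.7, 5.3, 149.0]]
w 150 48 [[-7.2, -5.9, 150.6], [-3.3, 0.2, 157.1], [-2.5, 5.5, 163.7]]
w 165 19 [[-5.9, -5.2, 165.4], [-4.1, -0.6, 168.4], [-2.9, 4.8, 171.1]]
17.5167 [544.23249755 155.96743718 224.66507539] [ 3.06648821e-01 -9.97310304e-04 -1.12934356e+00] foot [555.73249755  70.96743718  71.66507539]
rim 647 [572.63753897 -59.10075712  68.41490687] 1.44574577431534 55.01125274793435
floor z 13.207301464043326 746
bead 364 [537. -51.  26.] r 37.0 ang 167.0 z 34.0
bead 37 [583. -27.  26.] r 34.0 ang 72.0 z 34.0
bead 199 [611. -46.  26.] r 41.0 ang 19.0 z 34.0
```

The stick has turned 3.3° in the grip. I'll correct the tool before laying it back.

Emit:
{"op": "servo_tool", "data": {"steps": [[[0,0,0],[0.82,0.11,0],-1],[[0,0,0],[0.82,0.11,0],-1],[[0,0,0],[0.82,0.11,0],-1],[[0,0,0],[0.82,0.11,0],-1],[[-0.0011,0.0087,-0.0048],[0,0,0],-1],[[-0.0011,0.0087,-0.0048],[0,0,0],-1],[[-0.0011,0.0087,-0.0048],[0,0,0],-1],[[0,0,0],[0,0,0],-1]]}}

```text
t: 18.18
ee_pos: [540.2, 183.8, 208.8]
orientation: [1.824, 2.092, -0.415]
ft_force: [0.1, -0.1, -0.2]
width: 16.1
grasp_force: 30.0
```

```bash
cat > st.py <<'E'
from h import *
im=grab("wrist"); o=sensors.get_obs(); M=R.from_rotvec(o["orientation"]).as_matrix(); p=o["ee_pos"]
print(o["t"],p,o["ft_force"])
t=(cloud(im)-p)@M; k=t[(abs(t[...,0])<22)&(abs(t[...,1])<22)&(t[...,2]>30)&(t[...,2]<172)]
Z=[];X=[];Y=[]
for a in range(30,165,15):
    j=k[(k[:,2]>=a)&(k[:,2]<a+15)]
    if len(j)>15: Z.append(a+7.5);X.append(np.median(j[:,0])-5.2);Y.append(np.percentile(j[:,1],[3,97]).mean())
cx=np.polyfit(Z,X,1);cy=np.polyfit(Z,Y,1);print("slope x,y",cx,cy)
pt=lambda z:p+M@np.array([np.polyval(cx,z),np.polyval(cy,z),z])
d=pt(100)-pt(0);d/=np.linalg.norm(d);print("dir",d.round(4),"foot",pt(175.5).round(1),"grip",pt(-19.5).round(1))
E
python3 st.py
```

```text
18.2333 [540.37345878 183.23064409 209.24482087] [-0.24428902  0.33791332  0.21440093]
slope x,y [-0.04549954 -1.88959598] [ 0.00103059 -0.19157337]
dir [ 0.0651 -0.4689 -0.8808] foot [551.9  99.1  55.3] grip [539.1 190.7 227.3]
```

Emit:
{"op": "servo_tool", "data": {"steps": [[[-0.0008,0.0065,-0.0035],[0,0,0],-1],[[-0.0008,0.0065,-0.0035],[0,0,0],-1],[[-0.0008,0.0065,-0.0035],[0,0,0],-1],[[-0.0008,0.0065,-0.0035],[0,0,0],-1],[[-0.0008,0.0065,-0.0035],[0,0,0],-1],[[-0.0008,0.0055,-0.003],[0,0,0],-1],[[-0.0002,0.0035,-0.0017],[0,0,0],-1],[[0,0,0],[0,0,0],-1]]}}

```text
t: 18.9
ee_pos: [535.7, 224.3, 187.5]
orientation: [1.824, 2.091, -0.415]
ft_force: [-0.3, 0.2, -1.7]
width: 15.8
grasp_force: 30.0
```

```bash
python3 st.py
```

```text
18.95 [535.79122842 223.96713947 187.8462153 ] [ 0.18660517  0.12798021 -0.2022305 ]
slope x,y [-0.10107737  5.51857448] [ 0.00179085 -0.27119886]
dir [ 0.0728 -0.516  -0.8535] foot [547.7 137.8  34.9] grip [533.4 239.  202.2]
```

Emit:
{"op": "servo_tool", "data": {"steps": [[[-0.0001,0.0004,-0.0003],[0,0,0],-1],[[-0.0001,0.0004,-0.0003],[0,0,0],-1],[[-0.0001,0.0004,-0.0003],[0,0,0],-1],[[-0.0001,0.0004,-0.0003],[0,0,0],-1],[[0,0,0],[0,0,0],-1],[[0,0,0],[0,0,0],-1],[[0,0,0],[0,0,0],-1],[[0,0,0],[0,0,0],-1]]}}

```text
t: 19.62
ee_pos: [535.5, 225.2, 186.9]
orientation: [1.825, 2.09, -0.414]
ft_force: [0.4, -0.2, -0.7]
width: 15.8
grasp_force: 30.0
```

```bash
python3 st.py; python3 -c "
from h import *
im=grab('wrist'); cv2.imwrite('pics/lay.png',cv2.resize(im['color'][40:300,180:400],None,fx=2.3,fy=2.3))"
```

```text
19.6667 [535.50614373 225.21373174 186.90668549] [-0.22044524  0.80102927  0.10186991]
slope x,y [-0.10983019  5.14323102] [-7.19558018e-05 -4.47235748e-02]
dir [ 0.0719 -0.5233 -0.8491] foot [547.5 137.4  34.8] grip [533.4 240.1 201.3]
```

View pics/lay.png

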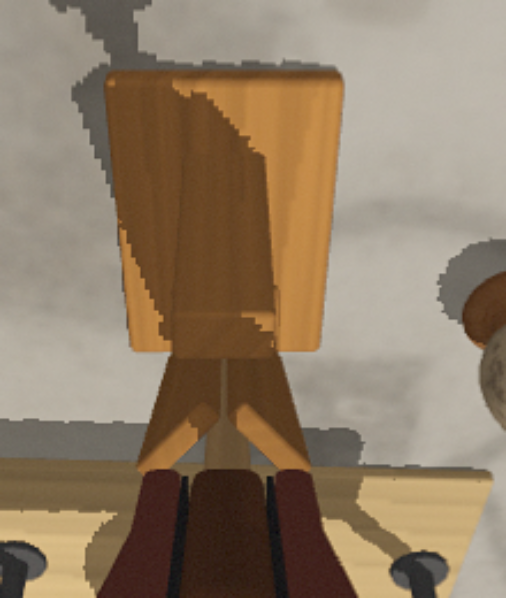

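The stick is centred in the V at crop (228,400) with the handle standing free. I'll release it and back off along the stick.

Emit:
{"op": "servo_tool", "data": {"steps": [[[0,0,0],[0,0,0],-0.5],[[0,0,0],[0,0,0],-0.4],[[0,0,0],[0,0,0],-0.2],[[0,0,0],[0,0,0],0],[[0,0,0],[0,0,0],0.3],[[0,0,0],[0,0,0],0.6],[[0,0,0],[0,0,0],1],[[0,0,0],[0,0,0],1]]}}

```text
t: 20.38
ee_pos: [535.5, 225.2, 186.9]
orientation: [1.825, 2.09, -0.414]
ft_force: [-1.0, 0.4, 0.3]
width: 62.5
grasp_force: 0.0
```

Emit:
{"op": "servo_tool", "data": {"steps": [[[0,0,0],[0,0,0],1],[[0,0,0],[0,0,0],1],[[-0.0006,0.0047,0.0088],[0,0,0],1],[[-0.0006,0.0047,0.0088],[0,0,0],1],[[-0.0006,0.0047,0.0088],[0,0,0],1],[[-0.0006,0.0047,0.0088],[0,0,0],1],[[-0.0006,0.0047,0.0088],[0,0,0],1],[[-0.0006,0.0047,0.0088],[0,0,0],1]]}}

```text
t: 21.05
ee_pos: [531.9, 254.2, 241.0]
orientation: [1.825, 2.09, -0.413]
ft_force: [0.1, -1.1, 1.2]
width: 87.7
grasp_force: 0.0
```

Emit:
{"op": "servo_tool", "data": {"steps": [[[-0.0012,0.009,0.0168],[0,0,0],1],[[-0.0012,0.009,0.0168],[0,0,0],1],[[-0.0012,0.009,0.0168],[0,0,0],1],[[-0.0012,0.009,0.0168],[0,0,0],1],[[-0.0012,0.009,0.0168],[0,0,0],1],[[-0.0012,0.009,0.0168],[0,0,0],1],[[0,0,0],[0,0,0],1],[[0,0,0],[0,0,0],1]]}}

```text
t: 21.72
ee_pos: [524.8, 308.1, 341.3]
orientation: [1.825, 2.09, -0.411]
ft_force: [-0.4, 0.5, -0.4]
width: 87.7
grasp_force: 0.0
```

```bash
python3 ck.py | head -2; python3 bw.py; python3 -c "
from h import *
im=grab('wrist'); cv2.imwrite('pics/fin.png',im['color'])"
```

```text
21.7667 [524.42029896 307.32343963 340.16878232] [[-0.122, 0.991, 0.059], [0.893, 0.135, -0.428], [-0.432, 0.001, -0.902]]
585 end face 320 [531.6 246.  223.6] [524.1 237.3 220. ] [539.7 254.1 227.5]
21.8167 [524.2098318  306.88980881 339.5211338 ] [-0.43420821 -0.09503346  0.59886094] foot [535.7098318  221.88980881 186.5211338 ]
rim 491 [572.71213999 -59.37230879  68.66632456] 1.687216426997803 54.97215375206366
floor z 13.081067809255643 678
bead 188 [539. -50.  26.] r 35.0 ang 164.0 z 34.0
bead 31 [579. -27.  26.] r 33.0 ang 79.0 z 34.0
bead 98 [611. -46.  26.] r 41.0 ang 20.0 z 33.0
```

View pics/fin.png

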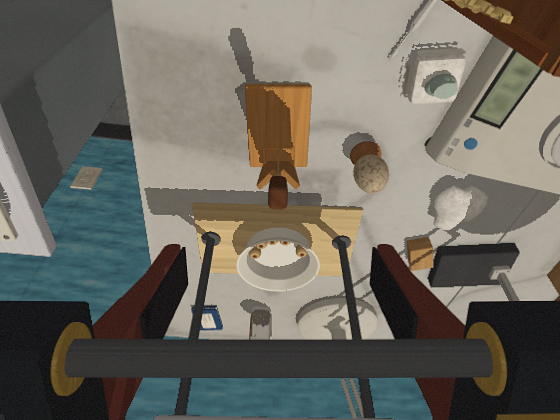

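The handle end is back within 1 mm of where it started, and the stick lies in the trough at (278,190). All five beads are in the bowl at (277,248), and the bowl hasn't moved. I'll hand the job in.

```bash
python3 -c "
from workcell import close_job
print(close_job())"
```

```text
the job is handed in; nothing more can be done
None
```

The job is handed in, with no verdict shown: I stirred two clockwise rounds and laid the stick back in its rest; in the last pictures all five beads were in the bowl, clearly shifted, and the bowl had not moved.

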